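Hang the filings pan and ready the ring mandrel over it

TASK

Set up for filing a ring: first hang the small steel pan by its tall handle on the two-pronged bench hook and let go of it. Then draw the long ring mandrel (the tapered metal stick with the square wooden handle) out of the slanted wooden holder, turn it level and hold it there, raised, still, with the middle of its metal shaft over the middle of the hanging pan and clear above the pan's handle and the hook. Finish while still holding the mandrel up like this, and leave the shorter stick and all other things on the bench where they are.

Things in the scene. Friction and masses are not known exactly. Their poses are not given: they have to be found in the camera images.
- pan: Loose round steel pan, 84 mm wide at the rim, 34 mm high, about 0.13 kg, standing upright on the bench. Origin: centre of its underside; z up. A rigid wire handle (bail) of 9 mm round bar rises over it: uprights at y = +60 and -60 mm and a straight level top bar along the pan's y, 110 mm above the underside. The handle does not swing.
- pan_bar (a point): Middle of the top bar of the pan's handle (on the bar's centre line, 110 mm above the pan's underside, on the pan's axis).
- hook: Fixed bench hook: wooden foot 150 x 140 x 12 mm, origin under its centre, z up, -x side roughly to the robot. Two 8 mm steel prongs at y = +36 and -36 mm run level along x, centre line 175 mm above the bench, from uprights at x = +45 mm (none taller than the prongs) to x = -62 mm; there the ends turn up to 201 mm at x = -68 mm. The 64 mm gap is open to fingers; the pan itself goes below.
- hook_seat (a point): Where the middle of the pan's bar should hang: midway between the prongs, 25 mm to -x of the hook's origin, level with the prongs' tops (179 mm above the bench). The bar lies across both prongs along the hook's y, its centre then about 183 mm above the bench. Anywhere behind the upturned ends will do.
- holder: Fixed wooden holder, foot 150 x 160 x 12 mm, origin under its centre, z up. Its leaning block has two 24 mm bores, 90 mm deep, that point up at 45 degrees towards the holder's -x (roughly to the robot). Mouths at x = -36, z = 101, y = +45 and -45 mm; the block's top edge is at z = 118 mm. The mandrel is in one bore, the shorter burnisher in the other.
- mandrel: Loose 210 mm stick, about 0.12 kg, centre of mass about 100 mm from the nose. Origin: nose end (in the bore); z runs from nose to handle. Metal shaft z = 0 to 140 mm, 14 mm thick at the nose, 19 mm at the handle; then a square wooden handle 20 x 20 mm, flats across x and y. At the start y is level and 120 mm stand out of the bore; pull 95 mm or more along its axis to free it.
- mandrel_grip (a point): Point on the mandrel's axis in its wooden handle, 168 mm from the nose; a good place to grip, from straight above, across the stick.
- mandrel_shaft (a point): Middle of the mandrel's metal shaft, on its axis, 75 mm from the nose: the point that must finish over the pan.
- burnisher: Bystander: shorter loose stick, 150 mm long with a round pale wooden knob, 24 mm wide, in the holder's other bore, 90 mm beside the mandrel; origin at its lower end, z along it to the knob. Leave it in place.
- jar: Bystander: loose glass jar 68 mm wide, 90 mm high; origin under its centre.
- bowl: Bystander: loose white bowl 110 mm wide, 40 mm high; origin under its centre.
- dish: Bystander: loose small white cup 64 mm wide, 34 mm high; origin under its centre.
- pebble: Bystander: loose dark flat stone 52 mm wide, 21 mm high; origin under its centre.
- pliers: Bystander: loose small pliers lying flat, 160 mm long along x, 60 mm wide, 18 mm high; origin near the joint, at the bench.
Things that resemble listed ones, but are neither listed nor needed, are in the scene too. Of the things that look like the mandrel, the smaller one is meant. What is shaped like the pan but blue or turquoise is not meant.

How it is judged:
By the outcome, as a careful person would: the job done as asked, in the order asked, and still so for the second after the job is handed in, while the arm keeps its last pose, push and grip.
It also fails if it takes over 61 s, if anything falls off the work surface, if the arm or the gripper's body presses on something with over 40 N, if the wrist force passes 120 N, or if a joint passes its speed limit or range.

ROBOT

A 6-joint arm with a two-finger parallel gripper is mounted at the origin on the work surface. World frame = base frame: x ahead of the robot, y to its left, z up, the work surface at z = 0. Lengths are in m, angles in rad, forces in N, time in s.
With the tool pointing down it reaches from about 0.275 to 0.725 m from the base axis. Payload 15.9 kg.
Tool frame: the origin (TCP) lies midway between the tips of the shut fingers; the grasp point (between the pads) lies 19 mm behind it; z points along the fingers, x is the direction in which the jaws open and shut, and the axes are right-handed (so a half turn about z gives the same grasp; the last joint's range is limited). The gripper opens to 85 mm and grips with 20 to 120 N. Pads are 22 mm wide; open, the fingers measure 114 mm over their backs; the gripper's body (76 mm by 85 mm) begins 54 mm behind the grasp point. The pads swing forward as they close: fully open they stand 13 mm farther back than shut.
Start: joints at [-1.31, 0.213, -0.034, 1.323, 0, 1.571], TCP at [0.129, -0.483, 0.231] pointing down, gripper open.
Joint ranges: [-2.98, 2.98], [-0.74, 1.72], [-1.14, 1.35], [-2.1, 2.04], [-1.57, 1.44], [-3.14, 3.14]. Speed limits (rad/s): [1.89, 1.89, 2.39, 2.57, 3.14, 3.14].

INTERFACE

Orientations are given as a unit quaternion [x, y, z, w].
In Python, from station import r gives the robot as it stands. The module is installed in compiled form; this text tells all that it offers.
- The arm moves only by the tool servo_tool, never from a script. Its argument "commands" is a list of rows, each a list of 3 entries, a list of its own where there are three numbers: the shift along the tool's x, y, z in cm, then the turn about the tool's z in rad, then the opening, from 0 (shut) to 1 (fully open). A call has exactly 10 rows; each row is the pose to reach, as a shift and turn from the pose commanded when the call began, along the tool's axes at that moment; what a row does not reach only later rows make up. A row lasts 1/8 s, in which the tool goes at most 62.5 mm and 10.7 degrees, less where a joint would pass 70% of its speed; a pose out of reach is approached as far as the arm can. A call with a gripper value outside its range is refused whole. The fingers move at their own pace and stop on an object; the grip force is fixed at half the most. Time passes only in rows, so rows that repeat a pose let the fingers close, or fill a call up. It gives the time, the measured TCP pose, the force and the opening at its end, in the units of the state.
- r.state(): the state, without advancing time (a new reading comes with each control period).
- r.capture(name): name is "scene" or "top" or "wrist"; returns the picture (384x512x3 uint8, red, green, blue); there is no depth.
- r.camera_params(name): a dict with "mtx" (3x3 intrinsics, pixels), "R" (3x3) and "t" (3): a world point X has camera coordinates R X + t; the wrist camera has in their place "hand_eye" (4x4, takes a point from camera to tool coordinates, whose origin is the TCP and whose axes are the tool frame's). Camera axes: x right, y down, z forward; pixel columns grow to the right and rows downward; lengths in m; the calibration is good to about 2 mm. A picture is of the moment at which its call begins: read the wrist's pose just before it. camera_params takes no time and is no camera call.
- r.hand_in(): hands the job in, once; it reports no verdict.
Trained networks look in the newest picture that a camera, given by its name, has taken for a name from the list of things; names that differ only in an ending like _2 or _b are one class to them, and where a whole thing is asked for, a point or a joint stands for the part that bears it (a point fixed in the world has none). Each returns a list of dicts, best first, with "p" (0 to 1); they miss things now and then, are a little off and sometimes report something else, mostly with a low value. They report only what shows in the picture. A call takes as long as a camera call. They do not tell look-alikes from the thing itself.
- r.search_frame(target, camera): "xyz" ([x, y, z] in m, in world coordinates, good to about 4 mm: the middle of the surface that is visible of it).
- r.tip_of(target, camera): "xyz" ([x, y, z] in m, in world coordinates, good to about 4 mm: a listed point, or the origin of a listed thing).
The state is a dict: "time": time; "joint_positions": joint angles; "joint_velocities": joint speeds; "joint_torque": joint torques, N m; "tool_pos": TCP position; "orientation": TCP orientation; "contact_force": force on the tool from outside, world axes, zero at the start; "ft_torque": the same for the moment, N m; "width": finger opening in m.
Only numpy, scipy, OpenCV 4.12 (cv2) and the standard library are available. Lean on these libraries where they do the work, as an engineer would, in place of code of your own. Each camera call takes 0.05 s, during which the arm holds its last target.

## Working session

There is one attempt and no reset: what is moved stays moved. The work goes in short steps, Python scripts to look and compute and a tool call to move; the robot and the scene stay as the last step left them, time stands still between calls to the robot, and variables do not carry over. Pictures are saved under pics/ and viewed, and the job is handed in when it is done.

Besides the shell and the picture viewer there is one more tool, called after ">>>" as name(argument=value, ...) on one line, values as JSON. servo_tool: Moves the arm, as the interface text tells. Its arguments: {"type":"object","properties":{"commands":{"type":"array"}},"required":["commands"]}

```bash
mkdir -p pics; ls
python3 - <<'E'
from station import r
import cv2
print(r.state())
for n in ["scene","top","wrist"]:
    im=r.capture(n); cv2.imwrite(f"pics/a_{n}.png",im[:,:,::-1])
    p=r.camera_params(n); print(n,{k:__import__('numpy').round(v,4).tolist() for k,v in p.items()})
for t in ["pan","pan_bar","hook","hook_seat","holder","mandrel","mandrel_grip","mandrel_shaft","burnisher"]:
    for c in ["scene","top"]:
        print(t,c,[(round(d['p'],2),[round(float(v),3) for v in d['xyz']]) for d in r.tip_of(t,c)[:4]])
E
```

```text
pics
{'time': 0.0, 'joint_positions': array([-1.31002115e+00,  2.13401200e-01, -3.50322533e-02,  1.32348998e+00,
       -1.78976461e-05,  1.57078130e+00]), 'joint_velocities': array([ 0.00116351, -0.00201622,  0.00081629, -0.0007207 ,  0.00128387,
       -0.00197271]), 'joint_torque': array([-1.64394245e-03, -6.86147547e+01,  4.87126958e+01,  1.74361642e-02,
       -2.09520240e-04, -8.17007304e-06]), 'tool_pos': array([ 0.12882569, -0.48278318,  0.2308043 ]), 'orientation': array([ 7.93045941e-01, -6.09161570e-01, -4.52369195e-04, -3.36204457e-04]), 'contact_force': array([-0.04818231,  0.35182147, -0.09873459]), 'ft_torque': array([ 0.00596609, -0.01568899, -0.01323451]), 'width': 0.08520875161368166}
scene {'mtx': [[401.0185, 0.0, 252.2611], [0.0, 401.0185, 189.5063], [0.0, 0.0, 1.0]], 'R': [[-0.582, 0.8132, 0.0049], [0.5752, 0.4159, -0.7044], [-0.5748, -0.4071, -0.7098]], 't': [0.3403, -0.179, 1.4455]}
top {'mtx': [[359.6042, 0.0, 257.9122], [0.0, 359.6042, 195.0328], [0.0, 0.0, 1.0]], 'R': [[-0.0272, -0.9993, 0.0245], [-0.9962, 0.025, -0.0833], [0.0827, -0.0267, -0.9962]], 't': [
[... 690 characters left out ...]
top [(0.58, [0.638, -0.335, -0.0])]
hook_seat scene [(0.65, [0.615, -0.332, 0.177])]
hook_seat top [(0.94, [0.611, -0.337, 0.176])]
holder scene [(0.96, [0.63, 0.277, 0.003])]
holder top [(0.68, [0.628, 0.276, -0.001])]
mandrel scene [(0.83, [0.425, 0.298, 0.014])]
mandrel top [(0.87, [0.426, 0.3, 0.009])]
mandrel_grip scene [(0.87, [0.545, 0.215, 0.155]), (0.63, [0.361, 0.502, 0.019]), (0.27, [0.611, -0.332, 0.178])]
mandrel_grip top [(0.79, [0.362, 0.503, 0.013]), (0.48, [0.539, 0.219, 0.154])]
mandrel_shaft scene [(0.89, [0.609, 0.231, 0.087]), (0.6, [0.395, 0.392, 0.006])]
mandrel_shaft top [(0.78, [0.396, 0.389, 0.014]), (0.52, [0.609, 0.229, 0.085])]
burnisher scene []
burnisher top []
```

View pics/a_scene.png

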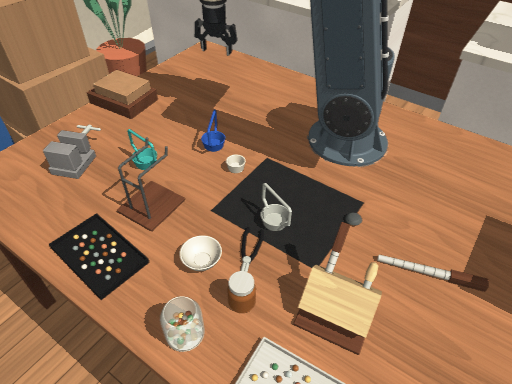

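View pics/a_top.png

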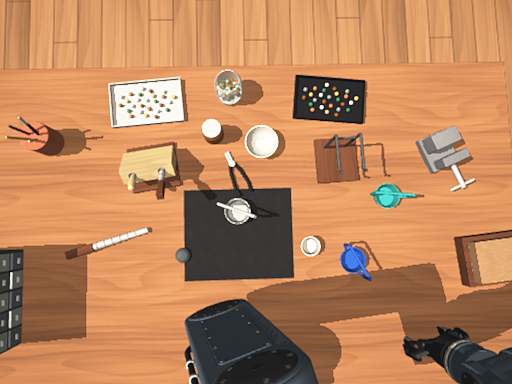

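View pics/a_wrist.png

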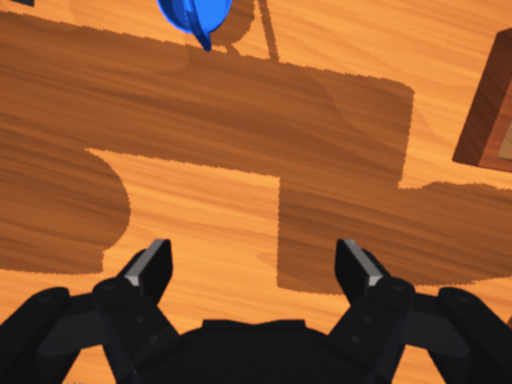

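The scene view shows the steel pan near the mat centre (275,215), the hook at (145,185), the holder at (340,310) with the dark-handled mandrel at (345,230) and the pale burnisher beside it. The blue and turquoise pans and the long stick lying on the bench are decoys. Next I need the yaw angles.

Run:
```python
import cv2,numpy as np
s=cv2.imread("pics/a_scene.png");t=cv2.imread("pics/a_top.png")
def c(im,x,y,w,h,k): return cv2.resize(im[y:y+h,x:x+w],None,fx=k,fy=k,interpolation=cv2.INTER_CUBIC)
A=np.hstack([c(s,105,130,100,100,4),c(s,240,165,100,100,4)[:,:400]])
cv2.imwrite("pics/c1.png",A[:, :800])
B=np.hstack([c(t,305,120,100,100,4),c(t,190,170,100,100,4)])
cv2.imwrite("pics/c2.png",B)
C=np.hstack([c(t,105,130,100,100,4),c(s,290,200,100,150,4)[:400]])
cv2.imwrite("pics/c3.png",C)
```

```text
(no output)
```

View pics/c1.png

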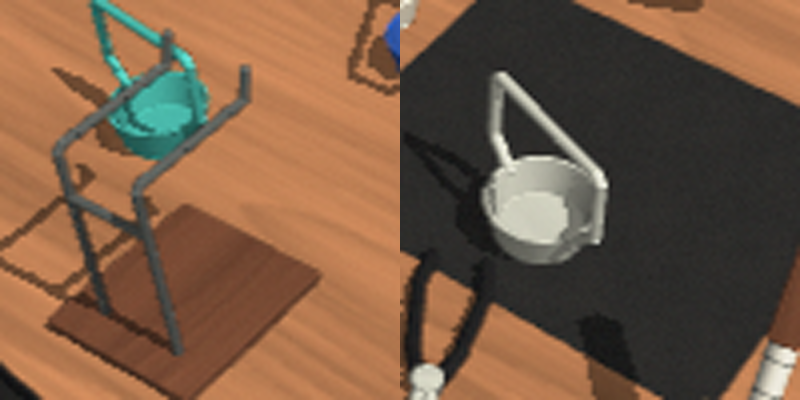

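View pics/c2.png

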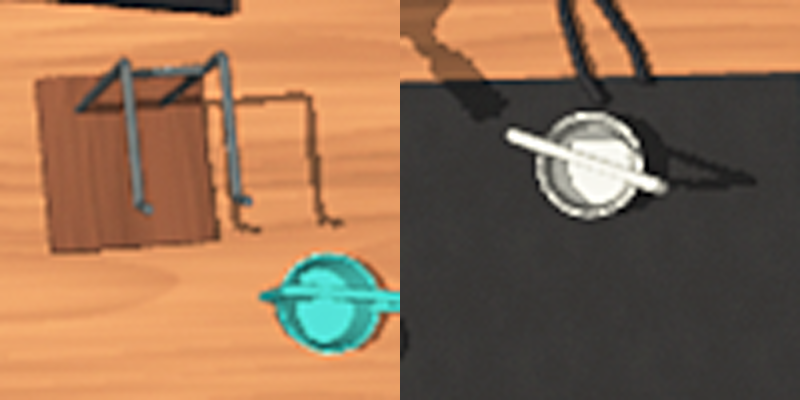

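View pics/c3.png

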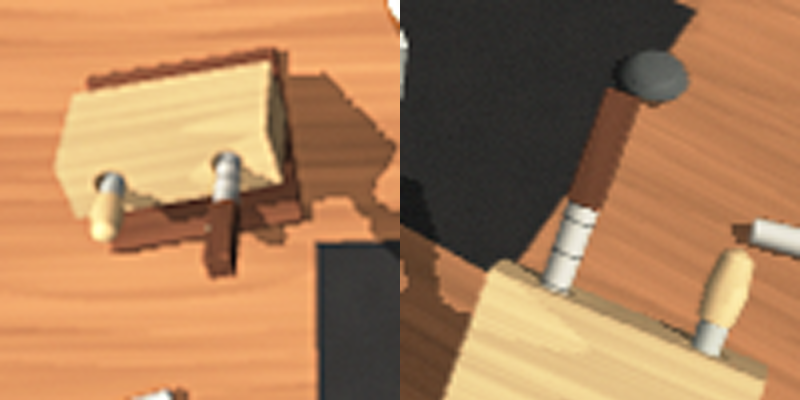

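```bash
cat > h.py <<'E'
from station import r
import numpy as np
def bp(cam,uv,z):
    p=r.camera_params(cam); R,t,K=map(np.array,(p["R"],p["t"],p["mtx"]))
    d=R.T@np.linalg.inv(K)@np.array([uv[0],uv[1],1.]); o=-R.T@t
    return o+d*(z-o[2])/d[2]
def tri(uvs):
    A=np.zeros((3,3));b=np.zeros(3)
    for c,uv in uvs:
        p=r.camera_params(c); R,t,K=map(np.array,(p["R"],p["t"],p["mtx"]))
        d=R.T@np.linalg.inv(K)@np.array([uv[0],uv[1],1.]); d/=np.linalg.norm(d);o=-R.T@t
        M=np.eye(3)-np.outer(d,d);A+=M;b+=M@o
    return np.linalg.solve(A,b)
def cr(x0,y0,u,v,k=4): return (x0+(u+.5)/k-.5,y0+(v+.5)/k-.5)
E
python3 - <<'E'
from h import *
np.set_printoptions(precision=4,suppress=True)
def yaw(a,b): return np.degrees(np.arctan2(b[1]-a[1],b[0]-a[0]))
def show(n,a,b): print(n,a,b,"mid",(a+b)/2,"len",np.linalg.norm(a-b),"yaw",yaw(a,b))
show("bar top",bp("top",cr(190,170,509-400,133),.11),bp("top",cr(190,170,662-400,187),.11))
show("bar scn",bp("scene",cr(240,165,502-400,77),.11),bp("scene",cr(240,165,603-400,184),.11))
show("prongL top",bp("top",cr(305,120,125,65),.175),bp("top",cr(305,120,138,207),.175))
show("prongR top",bp("top",cr(305,120,221,58),.175),bp("top",cr(305,120,237,200),.175))
show("prongR scn",bp("scene",cr(105,130,60,150),.175),bp("scene",cr(105,130,167,65),.175))
show("prongL scn",bp("scene",cr(105,130,138,190),.175),bp("scene",cr(105,130,244,98),.175))
# mandrel handle end: top (222,272) ; scene hidden partly. shaft at mouth
T=lambda u,v:("top",cr(105,130,u,v)); S=lambda u,v:("scene",cr(290,200,u-400,v))
a=tri([T(228,158),S(558,290)]); b=tri([T(225,202),S(582,207)]); c=tri([T(220,274),S(624,93)])
print("mouth",a,"handle start",b,"end",c, "yaw",yaw(a,c),yaw(a,b)); print(np.linalg.norm(b-a),np.linalg.norm(c-b))
print("mandrel from network: shaft->grip yaw", yaw([.609,.230],[.542,.217]))
# holder block top edges: line between bores
b1=tri([T(110,182),S(712,355)]);print("burn mouth",b1,"perp yaw",yaw(a,b1))
E
```

```text
bar top [0.4984 0.0601 0.11  ] [ 0.4544 -0.055   0.11  ] mid [0.4764 0.0026 0.11  ] len 0.12333525477779034 yaw -110.9352009804627
bar scn [ 0.4542 -0.0496  0.11  ] [0.4984 0.061  0.11  ] mid [0.4763 0.0057 0.11  ] len 0.11912752557322817 yaw 68.22300622027868
prongL top [ 0.6819 -0.2966  0.175 ] [ 0.5768 -0.3014  0.175 ] mid [ 0.6294 -0.299   0.175 ] len 0.10517983252309833 yaw -177.4197224619581
prongR top [ 0.6856 -0.3677  0.175 ] [ 0.5803 -0.3741  0.175 ] mid [ 0.633  -0.3709  0.175 ] len 0.10556558456719127 yaw -176.54269530339647
prongR scn [ 0.6859 -0.3663  0.175 ] [ 0.5804 -0.3743  0.175 ] mid [ 0.6332 -0.3703  0.175 ] len 0.10576930839883177 yaw -175.6902143458671
prongL scn [ 0.6825 -0.2951  0.175 ] [ 0.5746 -0.3045  0.175 ] mid [ 0.6285 -0.2998  0.175 ] len 0.10828636451231535 yaw -174.99311236055507
mouth [0.6057 0.2301 0.1048] handle start [0.5682 0.2229 0.1378] end [0.5118 0.2152 0.1804] yaw -170.96940839855566 -169.01499143997495
0.05045696369030818 0.07112233919781985
mandrel from network: shaft->grip yaw -169.01934998982645
burn mouth [0.5902 0.3206 0.1008] perp yaw 99.7144120386502
```

```bash
cat >> h.py <<'E'
def go(*tgts):
    s=r.state(); q=s["orientation"]; from_R=__import__("scipy.spatial.transform",fromlist=["Rotation"]).Rotation.from_quat(q)
    M=from_R.as_matrix(); phi=np.arctan2(M[1,0],M[0,0])
    print("t %.2f"%s["time"],"pos",s["tool_pos"].round(4),"phi %.1f"%np.degrees(phi),"zax",M[:,2].round(3),"F",s["contact_force"].round(1),"w %.4f"%s["width"],"q",s["joint_positions"].round(2))
    for p,ph in tgts:
        d=M.T@(np.array(p)-s["tool_pos"])*100
        turn=(phi-np.radians(ph)+np.pi)%(2*np.pi)-np.pi
        print("  ->",p,ph,"shift cm",d.round(2),"turn %.3f"%turn)
E
python3 -c "
from h import *
go(([.476,.002,.2],-21))"
```

```text
t 1.05 pos [ 0.1289 -0.4831  0.2313] phi -75.1 zax [-0. -0. -1.] F [ 0.3 -0.9 -0.1] w 0.0853 q [-1.31  0.21 -0.03  1.32 -0.    1.57]
  -> [0.476, 0.002, 0.2] -21 shift cm [-37.92 -46.04   3.13] turn -0.943
```

>>> servo_tool(commands=[[[-3.8,-4.6,0],-0.09,1],[[-7.6,-9.2,0],-0.19,1],[[-11.4,-13.8,0.3],-0.28,1],[[-15.2,-18.4,0.6],-0.38,1],[[-19,-23,1],-0.47,1],[[-22.8,-27.6,1.5],-0.57,1],[[-27,-33,2],-0.66,1],[[-31,-38,2.5],-0.76,1],[[-35,-42.5,3],-0.85,1],[[-37.9,-46,3.1],-0.943,1]])

```text
time: 2.3
tool_pos: [0.4765, 0.004, 0.2001]
orientation: [0.984, -0.18, 0.0, 0.0]
contact_force: [0.4, -0.7, 0.7]
width: 0.0854
```

```bash
python3 -c "
from h import *
import cv2
go(([.476,.002,.092],-21))
cv2.imwrite('pics/b.png',r.capture('wrist')[:,:,::-1])
for d in r.tip_of('pan_bar','wrist')[:2]: print(d)
"
```

```text
t 2.30 pos [0.4765 0.004  0.2001] phi -20.8 zax [ 0. -0. -1.] F [ 0.4 -0.7  0.7] w 0.0854 q [ 0.01  0.17 -0.16  1.24 -0.    1.94]
  -> [0.476, 0.002, 0.092] -21 shift cm [ 0.03  0.21 10.81] turn 0.004
{'xyz': [0.4738, 0.0013, 0.1047], 'p': 0.78}
```

View pics/b.png

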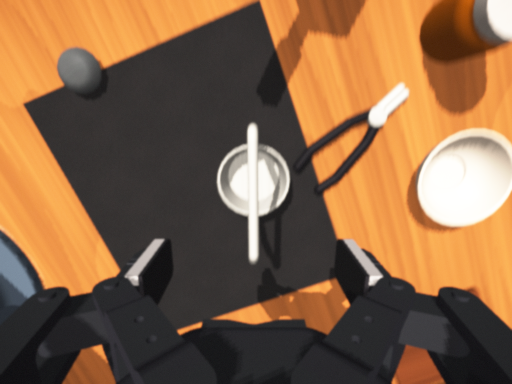

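The bar lies vertical and centred in the image at column 253, rows 125–260, so the jaws are aligned across it. I'll check the position along the bar.

```bash
cat >> h.py <<'E'
def wbp(uv,z):
    from scipy.spatial.transform import Rotation as Ro
    s=r.state(); M=Ro.from_quat(s["orientation"]).as_matrix(); p=r.camera_params("wrist"); H=np.array(p["hand_eye"])
    d=M@H[:3,:3]@np.linalg.inv(np.array(p["mtx"]))@np.array([uv[0],uv[1],1.]); o=M@H[:3,3]+s["tool_pos"]
    return o+d*(z-o[2])/d[2]
E
python3 -c "
from h import *
a=wbp((252.5,125),.11);b=wbp((253,261),.11);print(a,b,(a+b)/2,np.linalg.norm(a-b))
go(((a+b)[:2].tolist()+[0],0))
m=(a+b)/2; go(([m[0],m[1],.092],-21))"
```

```text
[0.49969007 0.0634136  0.11      ] [ 0.45617492 -0.05291579  0.11      ] [0.47793249 0.00524891 0.11      ] 0.12420183588667169
t 2.40 pos [0.4774 0.0052 0.1997] phi -20.6 zax [-0.     0.001 -1.   ] F [-1.2 -0.6 -0.5] w 0.0856 q [ 0.01  0.17 -0.16  1.23  0.    1.94]
  -> [0.955864988330743, 0.010497811332572243, 0] 0 shift cm [ 44.6  -17.34  19.96] turn -0.360
t 2.40 pos [0.4774 0.0052 0.1997] phi -20.6 zax [-0.     0.001 -1.   ] F [-1.2 -0.6 -0.5] w 0.0856 q [ 0.01  0.17 -0.16  1.23  0.    1.94]
  -> [np.float64(0.4779324941653715), np.float64(0.005248905666286122), 0.092] -21 shift cm [ 5.000e-02 -1.000e-02  1.077e+01] turn 0.006
```

>>> servo_tool(commands=[[[0,0,4],0,1],[[0,0,8],0,1],[[0,0,10.2],0,1],[[0,0,10.8],0,1],[[0,0,10.8],0,0.5],[[0,0,10.8],0,0],[[0,0,10.8],0,0],[[0,0,10.8],0,0],[[0,0,10.8],0,0],[[0,0,10.8],0,0]])

```text
time: 3.65
tool_pos: [0.4758, 0.0018, 0.0927]
orientation: [0.983, -0.182, 0.0, -0.0]
contact_force: [-1.3, -0.4, 5.9]
width: 0.0071
```

```bash
python3 -c "
from h import *
go(([.477,.004,.22],-20))
"
```

```text
t 3.65 pos [0.4758 0.0018 0.0927] phi -21.0 zax [ 0.001  0.    -1.   ] F [-1.3 -0.4  5.9] w 0.0071 q [ 0.    0.24 -0.37  0.97  0.    1.94]
  -> [0.477, 0.004, 0.22] -20 shift cm [  0.04  -0.25 -12.73] turn -0.018
```

>>> servo_tool(commands=[[[0,0,-2],0,0],[[0,0,-5],0,0],[[0,0,-8],0,0],[[0,0,-10.3],0,0],[[0,0,-11.3],0,0],[[0,0,-11.3],0,0],[[0,0,-11.3],0,0],[[0,0,-11.3],0,0],[[0,0,-11.3],0,0],[[0,0,-11.3],0,0]])

```text
time: 4.9
tool_pos: [0.4756, 0.0017, 0.2051]
orientation: [0.983, -0.182, -0.0, 0.0]
contact_force: [0.2, 0.1, -0.6]
width: 0.0069
```

```bash
python3 -c "
from h import *
import cv2
go(([.505,-.343,.205],4))
cv2.imwrite('pics/c.png',r.capture('wrist')[:,:,::-1])
cv2.imwrite('pics/c_s.png',r.capture('scene')[:,:,::-1])
"
```

```text
t 4.90 pos [0.4756 0.0017 0.2051] phi -21.0 zax [-0.  0. -1.] F [ 0.2  0.1 -0.6] w 0.0069 q [ 0.    0.17 -0.15  1.25  0.    1.94]
  -> [0.505, -0.343, 0.205] 4 shift cm [1.512e+01 3.112e+01 1.000e-02] turn -0.437
```

View pics/c.png

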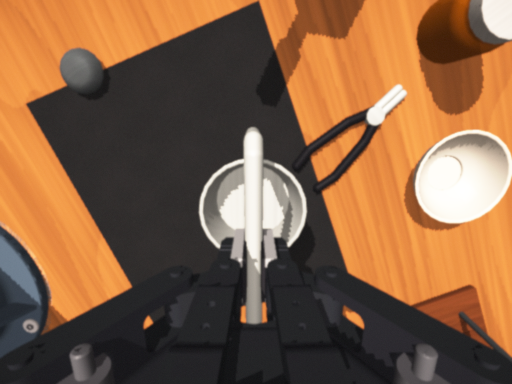

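View pics/c_s.png

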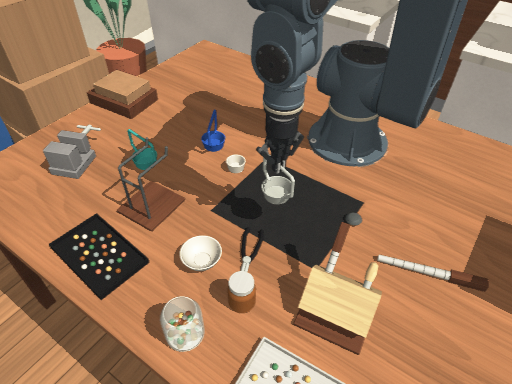

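>>> servo_tool(commands=[[[1,2.1,0],-0.03,0],[[2.9,6,0],-0.08,0],[[5,10.3,0],-0.14,0],[[7.2,14.8,0],-0.21,0],[[9.3,19.2,0],-0.27,0],[[11.4,23.5,0],-0.33,0],[[13.4,27.5,0],-0.39,0],[[14.6,30,0],-0.42,0],[[15.1,31.1,0],-0.437,0],[[15.1,31.1,0],-0.437,0]])

```text
time: 6.25
tool_pos: [0.5049, -0.3428, 0.2051]
orientation: [0.999, 0.035, -0.0, -0.0]
contact_force: [0.4, -0.4, -1.3]
width: 0.0068
```

```bash
python3 -c "
from h import *
import cv2
go(([.613,-.336,.205],4))
cv2.imwrite('pics/d.png',r.capture('wrist')[:,:,::-1])
cv2.imwrite('pics/d_t.png',cv2.resize(r.capture('top')[100:250,290:490,::-1],None,fx=4,fy=4))
cv2.imwrite('pics/d_s.png',cv2.resize(r.capture('scene')[80:230,80:280,::-1],None,fx=4,fy=4))
"
```

```text
t 6.25 pos [ 0.5049 -0.3428  0.2051] phi 4.0 zax [-0.  0. -1.] F [ 0.4 -0.4 -1.3] w 0.0068 q [-0.6   0.45  0.23  1.35  0.    0.91]
  -> [0.613, -0.336, 0.205] 4 shift cm [10.83  0.07  0.  ] turn -0.001
```

View pics/d.png

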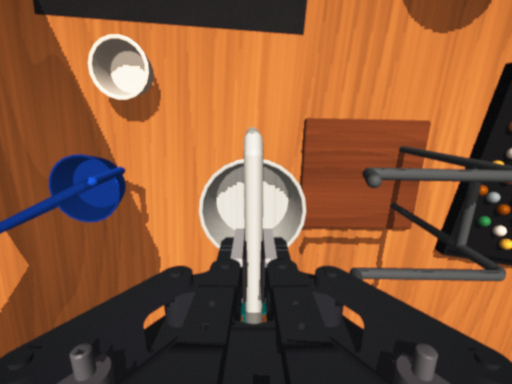

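View pics/d_t.png

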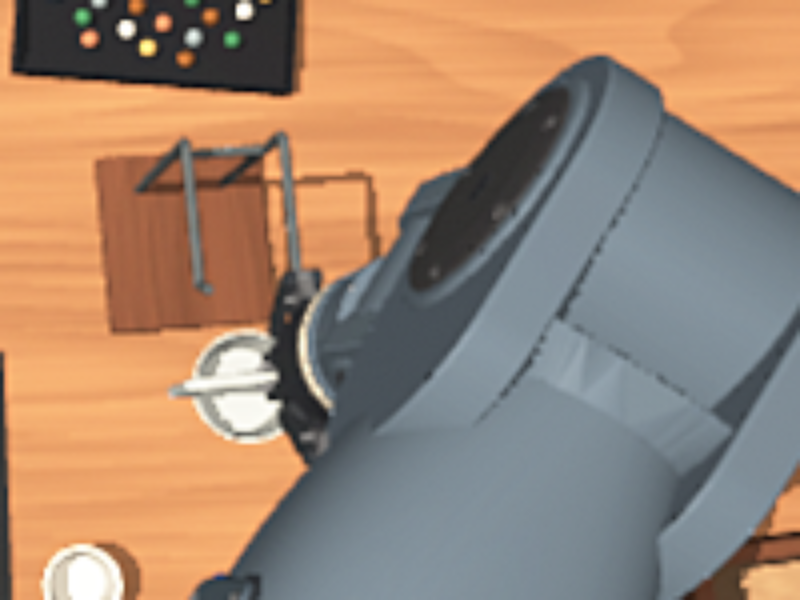

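View pics/d_s.png

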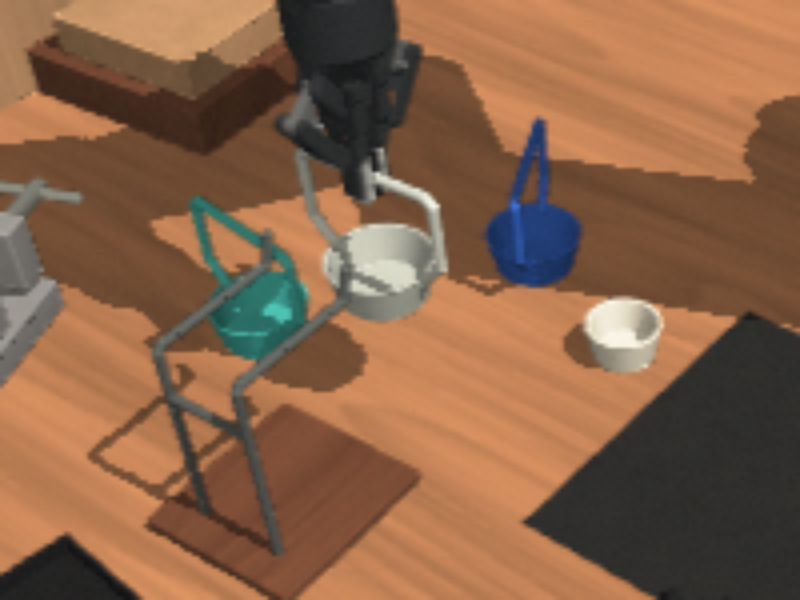

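```bash
python3 -c "
from h import *
a=wbp((372,178),.201);b=wbp((357,273),.201);print(a,b,(a+b)/2)
c=wbp((440,175),.175);d=wbp((440,273),.175);print(c,d,(c+d)/2)
e=wbp((500,174),.175);f=wbp((500,273),.175);print(e,f,(e+f)/2)
"
```

```text
[ 0.5675841  -0.30113559  0.201     ] [ 0.56955287 -0.35973321  0.201     ] [ 0.56856849 -0.3304344   0.201     ]
[ 0.62262044 -0.30102079  0.175     ] [ 0.64077458 -0.37094709  0.175     ] [ 0.63169751 -0.33598394  0.175     ]
[ 0.66080337 -0.29770819  0.175     ] [ 0.68341802 -0.36799864  0.175     ] [ 0.6721107  -0.33285341  0.175     ]
```

>>> servo_tool(commands=[[[1,0,0],0,0],[[2.8,0.1,0],0,0],[[4.7,0.1,0],0,0],[[6.6,0.1,0],0,0],[[8.5,0.1,0],0,0],[[10,0.2,0],0,0],[[10.8,0.2,0],0,0],[[10.8,0.2,1],0,0],[[10.8,0.2,2],0,0],[[10.8,0.2,2.8],0,0]])

```text
time: 7.65
tool_pos: [0.6122, -0.3371, 0.1764]
orientation: [0.999, 0.035, -0.0, -0.0]
contact_force: [-0.6, 0.6, -1.3]
width: 0.0068
```

```bash
python3 -c "
from h import *
import cv2
go(([.613,-.337,.165],4))
cv2.imwrite('pics/e.png',r.capture('wrist')[:,:,::-1])
cv2.imwrite('pics/e_s.png',cv2.resize(r.capture('scene')[80:230,80:280,::-1],None,fx=4,fy=4))
"
```

```text
t 7.65 pos [ 0.6122 -0.3371  0.1764] phi 4.0 zax [-0.001  0.    -1.   ] F [-0.6  0.6 -1.3] w 0.0068 q [-0.5   0.67  0.52  1.42 -0.    1.  ]
  -> [0.613, -0.337, 0.165] 4 shift cm [ 0.08 -0.01  1.14] turn -0.000
```

View pics/e.png

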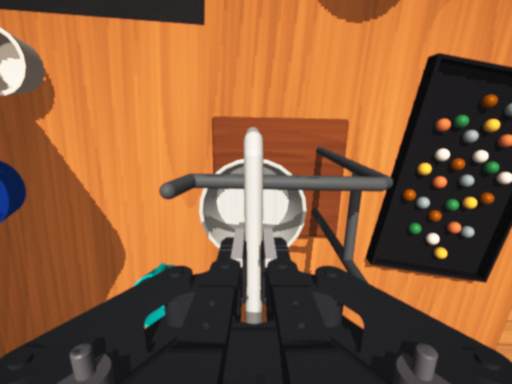

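View pics/e_s.png

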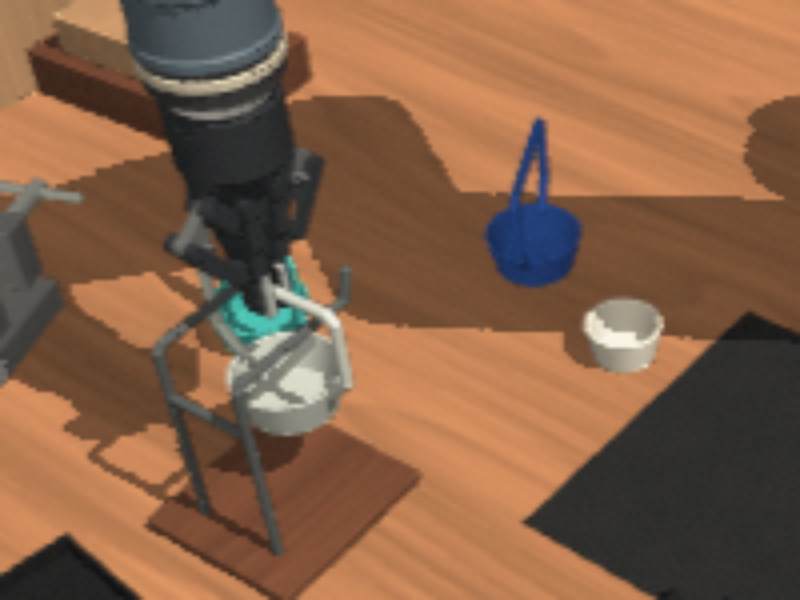

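The bar is over both prongs and behind the upturned ends. Now I lower it until it touches.

>>> servo_tool(commands=[[[0,0,0.2],0,0],[[0,0,0.4],0,0],[[0,0,0.6],0,0],[[0,0,0.7],0,0],[[0,0,0.8],0,0],[[0,0,0.9],0,0],[[0,0,1.0],0,0],[[0,0,1.05],0,0],[[0,0,1.1],0,0],[[0,0,1.1],0,0]])

```text
time: 9.0
tool_pos: [0.6129, -0.3372, 0.1663]
orientation: [0.999, 0.035, 0.0, 0.0]
contact_force: [0.3, 0.8, -0.5]
width: 0.0066
```

>>> servo_tool(commands=[[[0,0,0.05],0,0],[[0,0,0.1],0,0],[[0,0,0.15],0,0],[[0,0,0.15],0,0.15],[[0,0,0.15],0,0.3],[[0,0,0.15],0,0.4],[[0,0,0.15],0,0.4],[[0,0,0.15],0,0.4],[[0,0,0.15],0,0.4],[[0,0,0.15],0,0.4]])

```text
time: 10.25
tool_pos: [0.6129, -0.3372, 0.1648]
orientation: [0.999, 0.035, -0.0, -0.0]
contact_force: [-0.2, -0.3, 0.0]
width: 0.0344
```

```bash
python3 -c "
from h import *
import cv2
go(([.613,-.337,.33],4))
cv2.imwrite('pics/f.png',r.capture('wrist')[:,:,::-1])
"
```

```text
t 10.25 pos [ 0.6129 -0.3372  0.1648] phi 4.0 zax [-0.  0. -1.] F [-0.2 -0.3  0. ] w 0.0344 q [-0.5   0.67  0.49  1.39  0.    1.  ]
  -> [0.613, -0.337, 0.33] 4 shift cm [ 1.000e-02 -2.000e-02 -1.652e+01] turn 0.000
```

View pics/f.png

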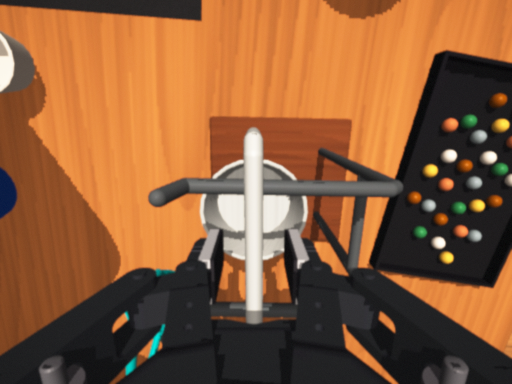

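>>> servo_tool(commands=[[[0,0,-0.8],0,0.4],[[0,0,-2.5],0,0.5],[[0,0,-5],0,0.6],[[0,0,-9],0,0.7],[[0,0,-13],0,0.8],[[0,0,-16.5],0,0.9],[[-1,-4,-16.5],-0.1,0.9],[[-2,-9,-16.5],-0.25,0.9],[[-3,-14,-16.5],-0.4,0.9],[[-3,-15,-16.5],-0.45,0.9]])

```text
time: 11.55
tool_pos: [0.5712, -0.1868, 0.3311]
orientation: [0.966, 0.26, 0.0, -0.0]
contact_force: [-0.4, -0.1, -0.1]
width: 0.0766
```

```bash
python3 -c "
from h import *
import cv2
go(([.52,.2,.27],100))
cv2.imwrite('pics/g_s.png',cv2.resize(r.capture('scene')[80:230,80:280,::-1],None,fx=4,fy=4))
"
```

```text
t 11.55 pos [ 0.5712 -0.1868  0.3311] phi 30.1 zax [ 0.  0. -1.] F [-0.4 -0.1 -0.1] w 0.0766 q [-0.32  0.46  0.57  1.68  0.    0.73]
  -> [0.52, 0.2, 0.27] 100 shift cm [ 14.98 -36.02   6.12] turn -1.220
```

View pics/g_s.png

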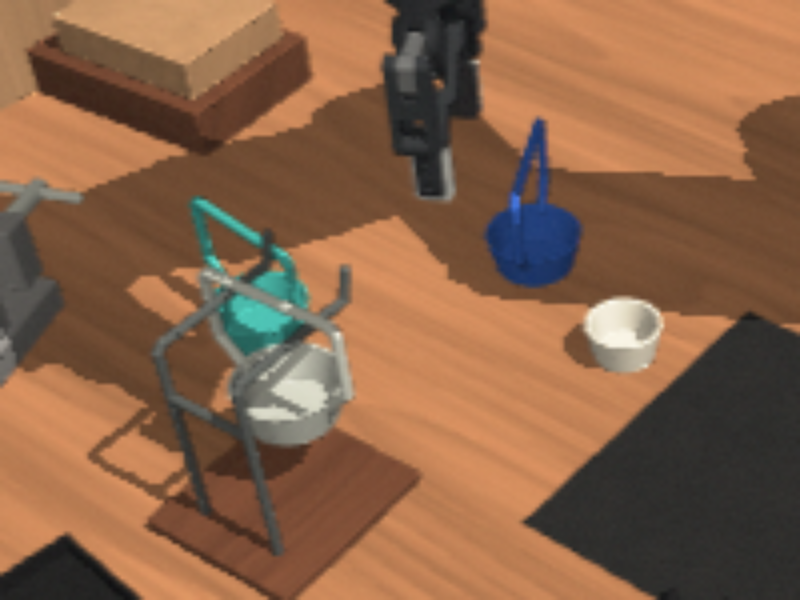

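>>> servo_tool(commands=[[[1,-2,0],-0.1,0.9],[[2.5,-6,0],-0.25,0.9],[[4.2,-10,0],-0.4,0.9],[[6,-14.5,0.5],-0.55,0.9],[[7.8,-19,1],-0.7,0.9],[[9.6,-23.5,2],-0.85,0.9],[[11.4,-28,3.5],-1.0,0.9],[[13.2,-32,5],-1.1,0.9],[[14.5,-35,6],-1.2,0.9],[[15,-36,6.1],-1.22,0.9]])

```text
time: 12.85
tool_pos: [0.5243, 0.1983, 0.2684]
orientation: [0.645, 0.765, -0.0, -0.0]
contact_force: [-0.2, -0.2, -1.1]
width: 0.0768
```

```bash
python3 -c "
from h import *
import cv2
go(([.544,.218,.135],100))
cv2.imwrite('pics/h.png',r.capture('wrist')[:,:,::-1])
for n in ['mandrel_grip','mandrel_shaft','holder']:
  for d in r.tip_of(n,'wrist')[:2]: print(n,d)
"
```

```text
t 12.85 pos [0.5243 0.1983 0.2684] phi 99.7 zax [-0.001 -0.    -1.   ] F [-0.2 -0.2 -1.1] w 0.0768 q [ 0.36  0.34  0.23  1.46 -0.    0.19]
  -> [0.544, 0.218, 0.135] 100 shift cm [ 1.61  2.28 13.34] turn -0.004
mandrel_grip {'xyz': [0.5395, 0.2178, 0.1571], 'p': 0.71}
mandrel_grip {'xyz': [0.3644, 0.506, 0.0141], 'p': 0.64}
mandrel_shaft {'xyz': [0.6097, 0.231, 0.0871], 'p': 0.78}
mandrel_shaft {'xyz': [0.3921, 0.3882, 0.0141], 'p': 0.56}
holder {'xyz': [0.6307, 0.2772, -0.001], 'p': 0.7}
```

View pics/h.png

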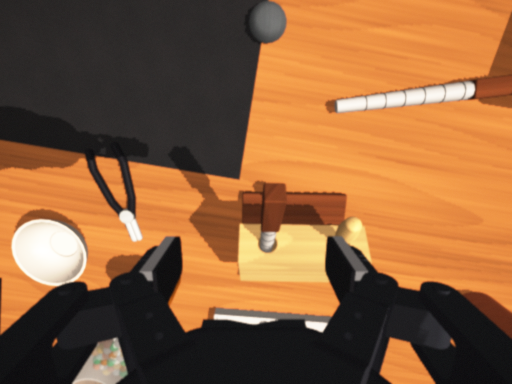

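```bash
python3 -c "
from h import *
a=wbp((274.5,186),.190);b=wbp((270,231),.145);c=wbp((268,241),.112);print(a,b,c)
for p in (a,b,c): go((p.tolist(),99.7))
"
```

```text
[0.50832313 0.21016654 0.19      ] [0.56741928 0.21991046 0.145     ] [0.59422832 0.22436877 0.112     ]
t 13.05 pos [0.5246 0.1964 0.2693] phi 99.5 zax [ 0.001 -0.    -1.   ] F [ 0.5  0.2 -0.1] w 0.0768 q [ 0.36  0.34  0.23  1.46 -0.    0.19]
  -> [0.5083231324226417, 0.21016653919782002, 0.19] 99.7 shift cm [ 1.63 -1.38  7.93] turn -0.003
t 13.05 pos [0.5246 0.1964 0.2693] phi 99.5 zax [ 0.001 -0.    -1.   ] F [ 0.5  0.2 -0.1] w 0.0768 q [ 0.36  0.34  0.23  1.46 -0.    0.19]
  -> [0.567419275130672, 0.21991045600486767, 0.14500000000000002] 99.7 shift cm [ 1.61  4.61 12.43] turn -0.003
t 13.05 pos [0.5246 0.1964 0.2693] phi 99.5 zax [ 0.001 -0.    -1.   ] F [ 0.5  0.2 -0.1] w 0.0768 q [ 0.36  0.34  0.23  1.46 -0.    0.19]
  -> [0.594228322311136, 0.2243687669550907, 0.11199999999999993] 99.7 shift cm [ 1.61  7.32 15.73] turn -0.003
```

>>> servo_tool(commands=[[[1,1.3,2],0,0.6],[[1.6,2.1,5],0,0.6],[[1.6,2.1,9],0,0.6],[[1.6,2.1,12],0,0.6],[[1.6,2.1,13.4],0,0.6],[[1.6,2.1,13.4],0,0.6],[[1.6,2.1,13.4],0,0.3],[[1.6,2.1,13.4],0,0],[[1.6,2.1,13.4],0,0],[[1.6,2.1,13.4],0,0]])

```text
time: 14.3
tool_pos: [0.5423, 0.2168, 0.1358]
orientation: [0.645, 0.764, 0.001, 0.0]
contact_force: [-0.6, -0.4, 7.3]
width: 0.0194
```

```bash
python3 -c "
from h import *
import cv2
go(([.544,.218,.135],100))
cv2.imwrite('pics/i.png',r.capture('wrist')[:,:,::-1])
cv2.imwrite('pics/i_s.png',cv2.resize(r.capture('scene')[180:330,260:460,::-1],None,fx=4,fy=4))
"
```

```text
t 14.30 pos [0.5423 0.2168 0.1358] phi 99.7 zax [ 0.002  0.001 -1.   ] F [-0.6 -0.4  7.3] w 0.0194 q [ 0.38  0.42  0.    1.16 -0.    0.21]
  -> [0.544, 0.218, 0.135] 100 shift cm [0.09 0.18 0.08] turn -0.005
```

View pics/i.png

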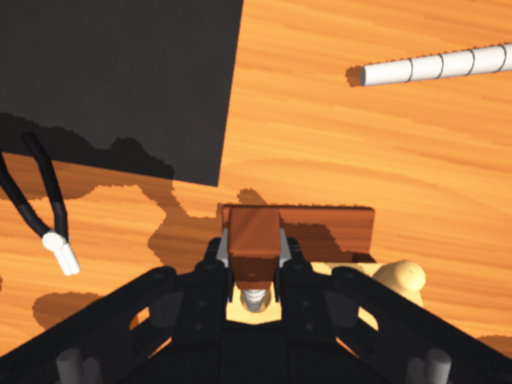

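View pics/i_s.png

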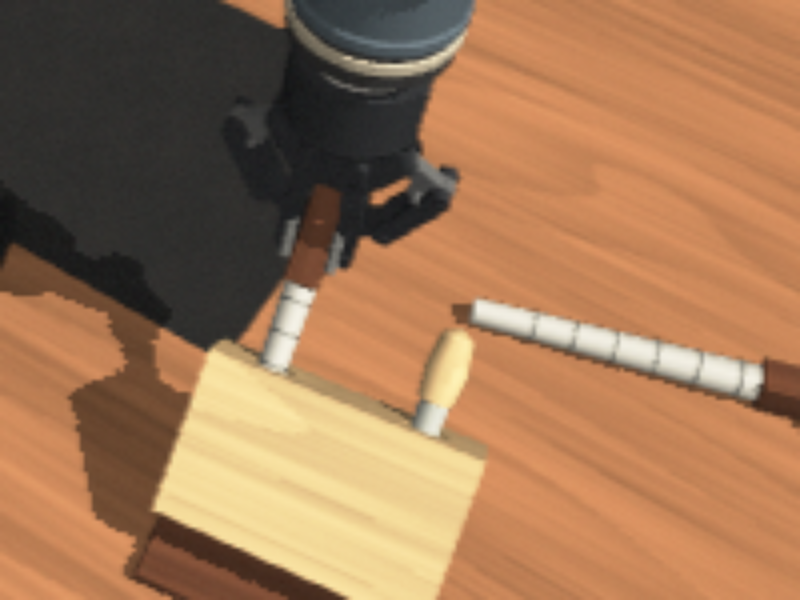

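>>> servo_tool(commands=[[[0,-0.5,-0.5],0,0],[[0,-1.4,-1.4],0,0],[[0,-2.4,-2.4],0,0],[[0,-3.4,-3.4],0,0],[[0,-4.5,-4.5],0,0],[[0,-5.6,-5.6],0,0],[[0,-6.7,-6.7],0,0],[[0,-7.8,-7.8],0,0],[[0,-8.6,-8.6],0,0],[[0,-9,-9],0,0]])

```text
time: 15.65
tool_pos: [0.4527, 0.2014, 0.2254]
orientation: [0.645, 0.764, 0.0, 0.0]
contact_force: [0.3, 1.2, -1.7]
width: 0.0198
```

```bash
python3 -c "
from h import *
import cv2
go(([.544,.218,.135],100))
cv2.imwrite('pics/j.png',r.capture('wrist')[:,:,::-1])
cv2.imwrite('pics/j_s.png',cv2.resize(r.capture('scene')[130:330,230:460,::-1],None,fx=3,fy=3))
"
```

```text
t 15.65 pos [0.4527 0.2014 0.2254] phi 99.7 zax [ 0.  0. -1.] F [ 0.3  1.2 -1.7] w 0.0198 q [ 0.42  0.2  -0.06  1.31  0.    0.25]
  -> [0.544, 0.218, 0.135] 100 shift cm [0.09 9.28 9.04] turn -0.005
```

View pics/j.png

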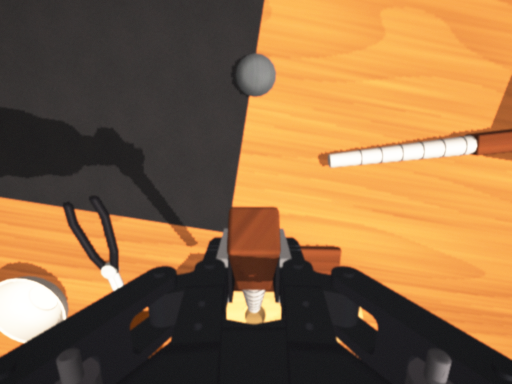

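View pics/j_s.png

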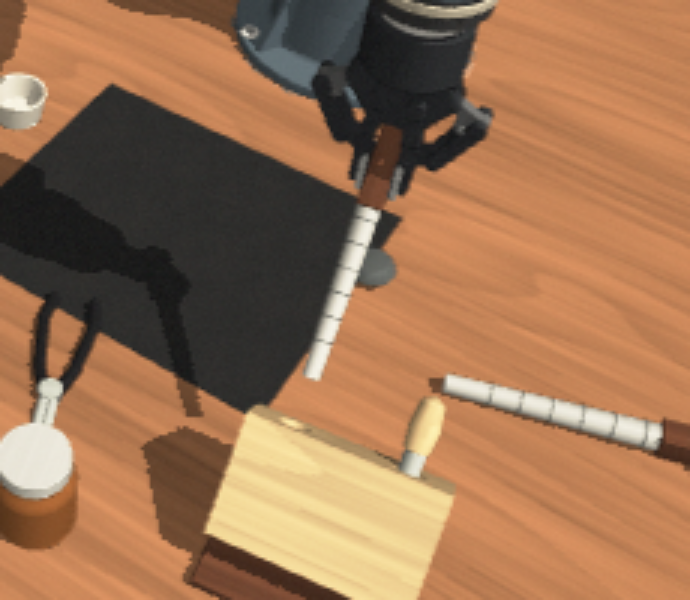

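```bash
cat >> h.py <<'E'
def inplane(cam,uv,pos,phi):
    # point on vertical plane through pos containing direction phi-90deg -> (s,z)
    p=r.camera_params(cam); R,t,K=map(np.array,(p["R"],p["t"],p["mtx"]))
    d=R.T@np.linalg.inv(K)@np.array([uv[0],uv[1],1.]); o=-R.T@t
    a=np.radians(phi); n=np.array([np.cos(a),np.sin(a),0]); e=np.array([np.sin(a),-np.cos(a),0])
    X=o+d*(n@(np.array(pos)-o))/(n@d)
    return np.array([e@(X-pos),X[2]])
E
python3 -c "
from h import *
p=[.4527,.2014,.2254]
f=lambda u,v:(230+(u+.5)/3-.5,130+(v+.5)/3-.5)
a=inplane('scene',f(313,376),p,99.7);b=inplane('scene',f(368,209),p,99.7);print(a,b,np.degrees(np.arctan2(*(b-a)[::-1])),np.linalg.norm(b-a))
print('ridge edge near stick',inplane('scene',f(295,420),p,99.7))
"
```

```text
[0.10032744 0.10086253] [0.01814011 0.21836639] 124.97062196901372 0.14339426516826728
ridge edge near stick [0.14515596 0.09881776]
```

>>> servo_tool(commands=[[[0,0,-1.5],0,0],[[0,0,-4],0,0],[[0,0,-6],0,0],[[0,1,-7],0,0],[[0,3,-7],0,0],[[0,5.5,-7],0,0],[[0,8,-6],0,0],[[0,9,-4.5],0,0],[[0,9,-3],0,0],[[0,9,-2.5],0,0]])

```text
time: 17.0
tool_pos: [0.5411, 0.2164, 0.2488]
orientation: [0.645, 0.764, -0.001, -0.0]
contact_force: [0.3, -0.2, -1.1]
width: 0.0192
```

```bash
python3 -c "
from h import *
import cv2
go(([.544,.218,.135],100))
cv2.imwrite('pics/k_s.png',cv2.resize(r.capture('scene')[130:330,230:460,::-1],None,fx=3,fy=3))
"
```

```text
t 17.00 pos [0.5411 0.2164 0.2488] phi 99.7 zax [-0.002 -0.001 -1.   ] F [ 0.3 -0.2 -1.1] w 0.0192 q [0.38 0.39 0.25 1.43 0.   0.21]
  -> [0.544, 0.218, 0.135] 100 shift cm [ 0.12  0.33 11.38] turn -0.005
```

View pics/k_s.png

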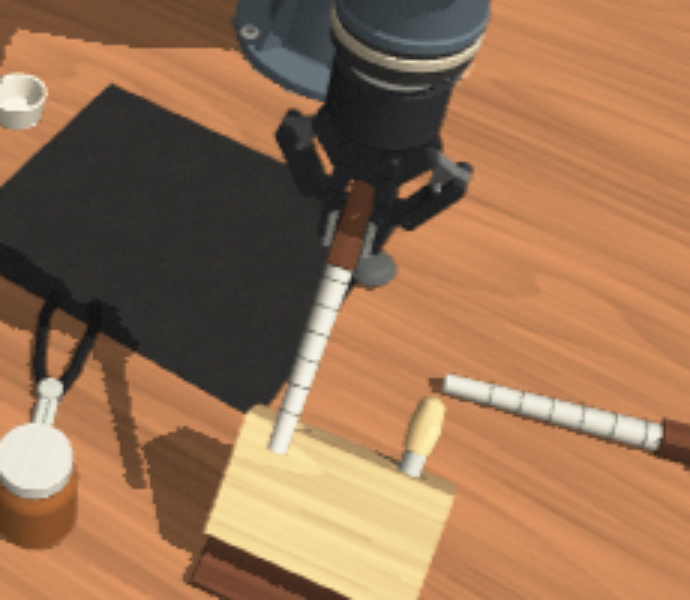

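```bash
python3 -c "
from h import *
p=[.5411,.2164,.2488]
f=lambda u,v:(230+(u+.5)/3-.5,130+(v+.5)/3-.5)
a=inplane('scene',f(279,449),p,99.7);b=inplane('scene',f(340,267),p,99.7);c=inplane('scene',f(364,182),p,99.7);print(a,b,c,np.degrees(np.arctan2(*(b-a)[::-1])),np.linalg.norm(b-a),np.linalg.norm(c-a))
"
```

```text
[0.10555795 0.12869741] [0.01397871 0.23862268] [-3.31206141e-05  3.13151408e-01] 129.79783139075812 0.14307454032102843 0.2125388300691071
```

>>> servo_tool(commands=[[[0,-0.3,2],0,0],[[0,-0.6,3.2],0,0],[[0,-0.9,4.1],0,0],[[0,-1.3,4.5],0,0],[[0,-1.8,4.9],0,0],[[0,-2.3,5.4],0,0],[[0,-2.9,6],0,0],[[0,-3.5,6.6],0,0],[[0,-4.2,7.6],0,0],[[0,-4.8,8.6],0,0]])

```text
time: 18.3
tool_pos: [0.4939, 0.2085, 0.1633]
orientation: [0.645, 0.764, 0.0, -0.0]
contact_force: [1.7, 0.5, 2.6]
width: 0.019
```

```bash
python3 -c "
from h import *
import cv2
go(([.544,.218,.135],100))
cv2.imwrite('pics/l_s.png',cv2.resize(r.capture('scene')[130:330,230:460,::-1],None,fx=3,fy=3))
"
```

```text
t 18.30 pos [0.4939 0.2085 0.1633] phi 99.7 zax [-0.  0. -1.] F [1.7 0.5 2.6] w 0.0190 q [ 0.4   0.31 -0.08  1.18  0.    0.23]
  -> [0.544, 0.218, 0.135] 100 shift cm [0.1  5.1  2.83] turn -0.005
```

View pics/l_s.png

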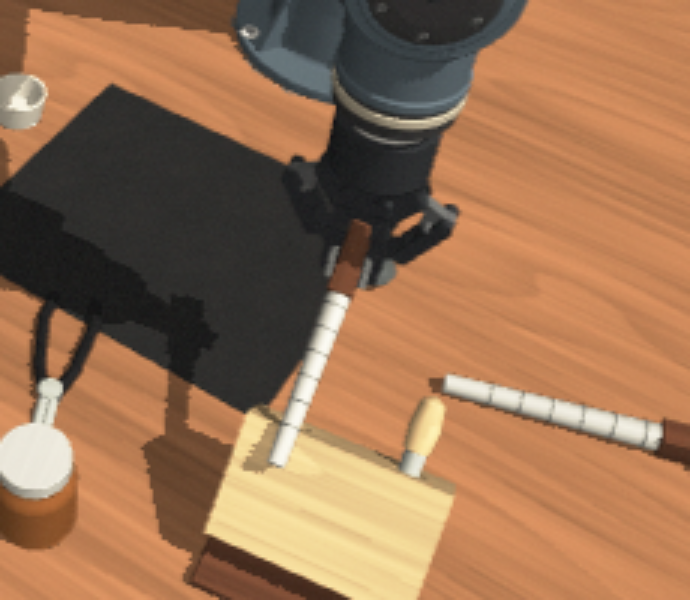

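>>> servo_tool(commands=[[[0,-0.3,0.6],0,0],[[0,-0.5,1.1],0,0],[[0,-0.8,1.7],0,0],[[0,-0.95,2.3],0,0],[[0,-1.1,2.9],0,0],[[0,-1.25,3.5],0,0],[[0,-1.4,4.1],0,0],[[0,-1.5,4.7],0,0],[[0,-1.6,5.3],0,0],[[0,-1.6,5.8],0,0]])

```text
time: 19.6
tool_pos: [0.4785, 0.2058, 0.1054]
orientation: [0.645, 0.764, -0.0, -0.0]
contact_force: [-1.9, -0.4, 3.4]
width: 0.019
```

```bash
python3 -c "
from h import *
import cv2
go(([.544,.218,.135],100))
cv2.imwrite('pics/m_s.png',cv2.resize(r.capture('scene')[130:330,230:460,::-1],None,fx=3,fy=3))
"
```

```text
t 19.60 pos [0.4785 0.2058 0.1054] phi 99.7 zax [-0. -0. -1.] F [-1.9 -0.4  3.4] w 0.0190 q [ 0.41  0.31 -0.23  1.03  0.    0.24]
  -> [0.544, 0.218, 0.135] 100 shift cm [ 0.1   6.66 -2.97] turn -0.005
```

View pics/m_s.png

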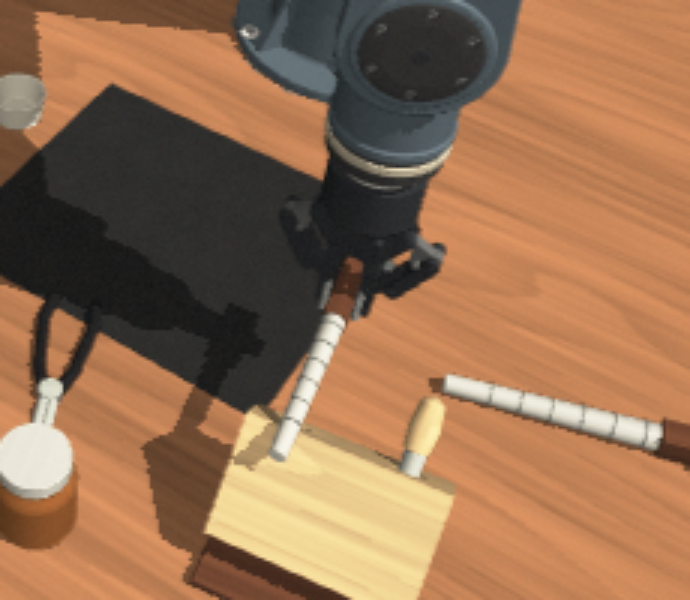

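```bash
python3 -c "
from h import *
p=[.4785,.2058,.1054]
f=lambda u,v:(230+(u+.5)/3-.5,130+(v+.5)/3-.5)
for n,b in ((280,455),(340,317)),((281,453),(341,316)):
  a=inplane('scene',f(*n),p,99.7);b=inplane('scene',f(*b),p,99.7);print(a,b,np.degrees(np.arctan2(*(a-b)[::-1])),np.linalg.norm(b-a))
"
```

```text
[0.15663273 0.10266351] [-0.01318714  0.07757115] 8.405135306659526 0.17166366603758743
[0.15373525 0.10129278] [-0.0193074  0.072    ] 9.607982330368285 0.1755044927592128
```

>>> servo_tool(commands=[[[0,0,0],0,0],[[0,0,-0.5],0,0],[[0,0,-2],0,0],[[0,0,-5],0,0],[[0,0,-8],0,0],[[0,0,-11],0,0],[[0,0,-14],0,0],[[0,0,-17],0,0],[[0,0,-19],0,0],[[0,0,-19.5],0,0]])

```text
time: 20.9
tool_pos: [0.479, 0.206, 0.3026]
orientation: [0.645, 0.764, 0.001, 0.001]
contact_force: [0.6, -0.1, -1.8]
width: 0.0193
```

```bash
python3 -c "
from h import *
import cv2
go(([.544,.218,.135],100))
cv2.imwrite('pics/n_s.png',cv2.resize(r.capture('scene')[100:250,250:450,::-1],None,fx=4,fy=4))
cv2.imwrite('pics/n_w.png',r.capture('wrist')[:,:,::-1])
cv2.imwrite('pics/n_t.png',cv2.resize(r.capture('top')[100:250,80:280,::-1],None,fx=4,fy=4))
"
```

```text
t 20.90 pos [0.479  0.206  0.3026] phi 99.7 zax [ 0.002  0.001 -1.   ] F [ 0.6 -0.1 -1.8] w 0.0193 q [0.41 0.26 0.2  1.51 0.   0.24]
  -> [0.544, 0.218, 0.135] 100 shift cm [ 0.08  6.57 16.78] turn -0.005
```

View pics/n_s.png

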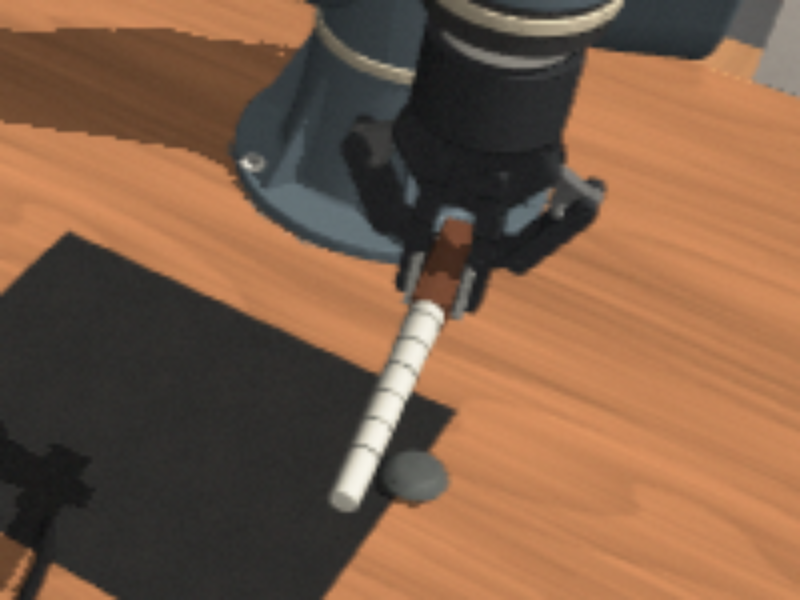

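View pics/n_w.png

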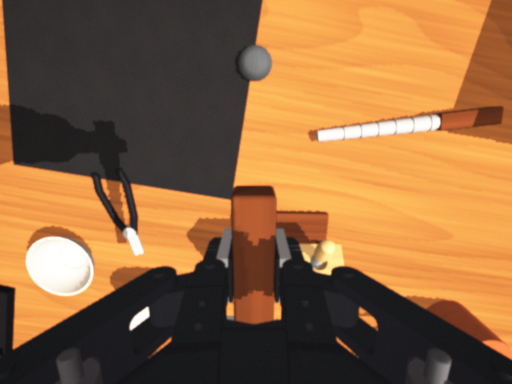

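View pics/n_t.png

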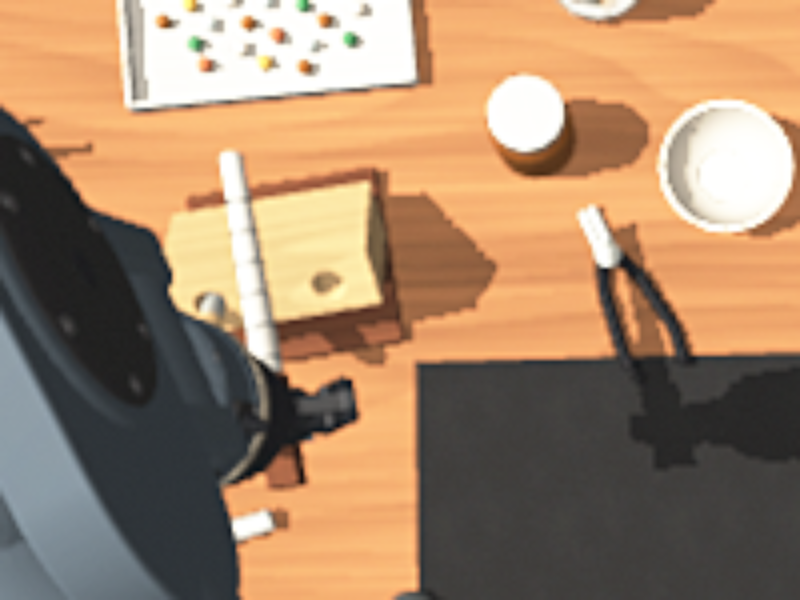

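```bash
cat > fit.py <<'E'
from h import *
from scipy.optimize import least_squares
def proj(cam,X):
    p=r.camera_params(cam); R,t,K=map(np.array,(p["R"],p["t"],p["mtx"]))
    x=K@(R@X+t); return x[:2]/x[2]
def fit(pos,obs,yaw0):
    # obs: list (cam,uv,dist from nose); params: w lateral, a grip dist, theta pitch(nose up), yaw
    def pt(p,d):
        w,a,th,yw=p; e=np.array([np.cos(yw),np.sin(yw),0]); n=np.array([-np.sin(yw),np.cos(yw),0])
        G=np.array(pos)+[0,0,.0185]+n*w
        return G+(a-d)*(e*np.cos(th)+np.array([0,0,np.sin(th)]))
    def f(p):
        o=[]
        for c,uv,d in obs: o+=list(proj(c,pt(p,d))-uv)
        return o+[p[0]/.001,(p[1]-.168)/.004,(p[3]-np.radians(yaw0))/np.radians(1)]
    s=least_squares(f,[0,.168,0,np.radians(yaw0)]); p=s.x
    C=np.linalg.inv(s.jac.T@s.jac)
    print("w mm %.1f a %.1f pitch %.1f+-%.1f yaw %.1f"%(p[0]*1e3,p[1]*1e3,np.degrees(p[2]),np.degrees(C[2,2]**.5),np.degrees(p[3])),"res",np.round(s.fun,1))
    print("nose",pt(p,0).round(4),"shaft",pt(p,.075).round(4),"end",pt(p,.21).round(4)); return p
E
python3 -c "
from fit import *
S=lambda u,v:cr(250,100,u,v); T=lambda u,v:cr(80,100,u,v)
fit([.479,.206,.3026],[('scene',S(346,500),0),('scene',S(431,308),.140),('top',T(231,153),0),('top',T(286,483),.21)],9.7)
print(tri([('scene',S(346,500)),('top',T(231,153))]))
"
```

```text
w mm 0.5 a 172.9 pitch 0.8+-0.9 yaw 9.7 res [-0.3 -0.4 -1.3  1.8 -0.5  0.5  0.8  1.6  0.5  1.2  0. ]
nose [0.6493 0.2357 0.3235] shaft [0.5754 0.223  0.3225] end [0.4423 0.2002 0.3206]
[0.65027664 0.23554388 0.32328505]
```

```bash
python3 -c "
from h import *
go(([.503,-.043,.295],81),([.527,-.2915,.29],62))
"
```

```text
t 21.05 pos [0.4785 0.2057 0.3005] phi 99.7 zax [-0. -0. -1.] F [ 0.9 -0.4 -0.8] w 0.0192 q [0.41 0.26 0.2  1.51 0.   0.24]
  -> [0.503, -0.043, 0.295] 81 shift cm [-24.93  -1.78   0.55] turn 0.326
  -> [0.527, -0.2915, 0.29] 62 shift cm [-49.83  -3.59   1.06] turn 0.658
```

>>> servo_tool(commands=[[[-0.8,0,0],0.01,0],[[-2.3,-0.1,0],0.03,0],[[-4.5,-0.3,0],0.06,0],[[-7.2,-0.5,0],0.09,0],[[-10,-0.7,0.1],0.13,0],[[-13,-0.9,0.2],0.17,0],[[-16,-1.1,0.3],0.21,0],[[-19,-1.4,0.4],0.25,0],[[-22,-1.6,0.5],0.29,0],[[-25,-1.8,0.5],0.33,0]])

```text
time: 22.3
tool_pos: [0.5025, -0.0456, 0.2955]
orientation: [0.763, 0.647, -0.0, -0.0]
contact_force: [0.6, 0.3, -1.9]
width: 0.0192
```

```bash
python3 -c "
from h import *
go(([.527,-.2915,.29],62))
"
```

```text
t 22.30 pos [ 0.5025 -0.0456  0.2955] phi 80.6 zax [-0. -0. -1.] F [ 0.6  0.3 -1.9] w 0.0192 q [-0.09  0.22  0.14  1.49 -0.    0.07]
  -> [0.527, -0.2915, 0.29] 62 shift cm [-23.86   6.42   0.56] turn 0.325
```

>>> servo_tool(commands=[[[-3,0.8,0.1],0.04,0],[[-6,1.6,0.1],0.08,0],[[-9,2.4,0.2],0.12,0],[[-12,3.2,0.3],0.16,0],[[-15,4,0.4],0.2,0],[[-18,4.8,0.4],0.24,0],[[-20.7,5.6,0.5],0.28,0],[[-22.6,6.1,0.6],0.31,0],[[-23.5,6.3,0.6],0.32,0],[[-23.9,6.4,0.6],0.325,0]])

```text
time: 23.55
tool_pos: [0.5278, -0.29, 0.2898]
orientation: [0.856, 0.516, 0.0, -0.0]
contact_force: [0.6, 0.5, -1.5]
width: 0.0192
```

```bash
python3 -c "
from h import *
import cv2
go(([.527,-.2915,.29],62))
cv2.imwrite('pics/o_s.png',cv2.resize(r.capture('scene')[70:220,80:280,::-1],None,fx=4,fy=4))
cv2.imwrite('pics/o_w.png',r.capture('wrist')[:,:,::-1])
cv2.imwrite('pics/o_t.png',cv2.resize(r.capture('top')[90:240,280:480,::-1],None,fx=4,fy=4))
for c in ('scene','top'):
  for n in ('pan','pan_bar','mandrel_shaft','hook_seat'):
    print(c,n,[(round(d['p'],2),d['xyz']) for d in r.tip_of(n,c)[:4]])
"
```

```text
t 23.55 pos [ 0.5278 -0.29    0.2898] phi 62.2 zax [-0.  0. -1.] F [ 0.6  0.5 -1.5] w 0.0192 q [-0.5   0.44  0.43  1.56  0.   -0.02]
  -> [0.527, -0.2915, 0.29] 62 shift cm [-0.17 -0.   -0.02] turn 0.003
scene pan [(0.93, [0.509, -0.4939, 0.003]), (0.78, [0.3073, -0.3693, 0.0029]), (0.67, [0.6176, -0.3371, 0.0705])]
scene pan_bar [(0.9, [0.303, -0.3756, 0.109]), (0.81, [0.5093, -0.4933, 0.1111])]
scene mandrel_shaft [(0.78, [0.397, 0.3856, 0.0101]), (0.58, [0.6169, -0.3344, 0.3088])]
scene hook_seat [(0.7, [0.6137, -0.3334, 0.1769]), (0.62, [0.6838, -0.3674, 0.3109])]
top pan [(0.58, [0.5288, -0.2917, 0.3121]), (0.53, [0.6135, -0.3445, 0.0713]), (0.47, [0.6168, -0.336, 0.3102])]
top pan_bar [(0.67, [0.6143, -0.3427, 0.1848]), (0.33, [0.6399, -0.3328, 0.0025])]
top mandrel_shaft [(0.87, [0.6162, -0.3357, 0.3106]), (0.64, [0.3963, 0.3891, 0.0112])]
top hook_seat [(0.92, [0.6131, -0.3404, 0.1766])]
```

View pics/o_s.png

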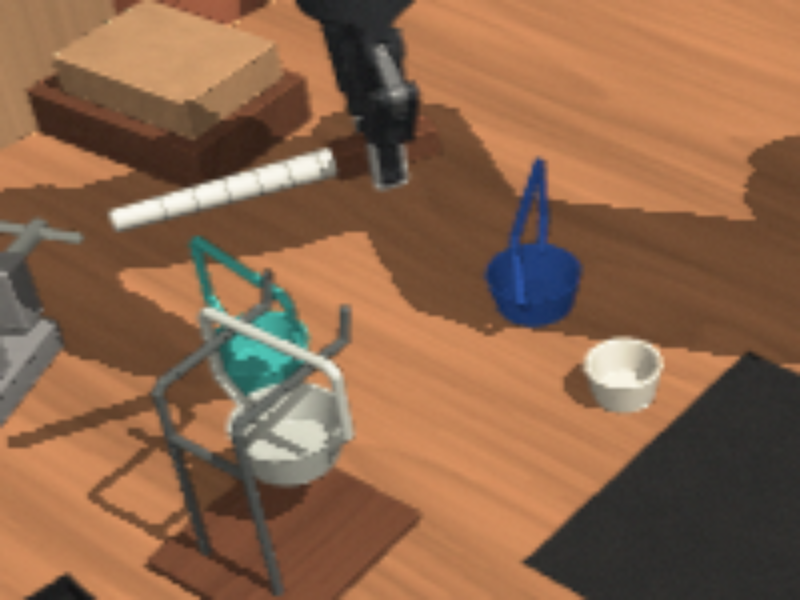

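View pics/o_w.png

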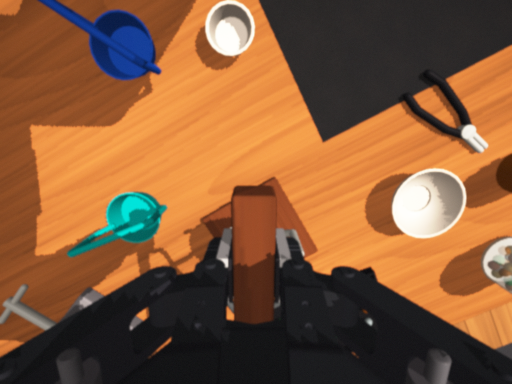

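View pics/o_t.png

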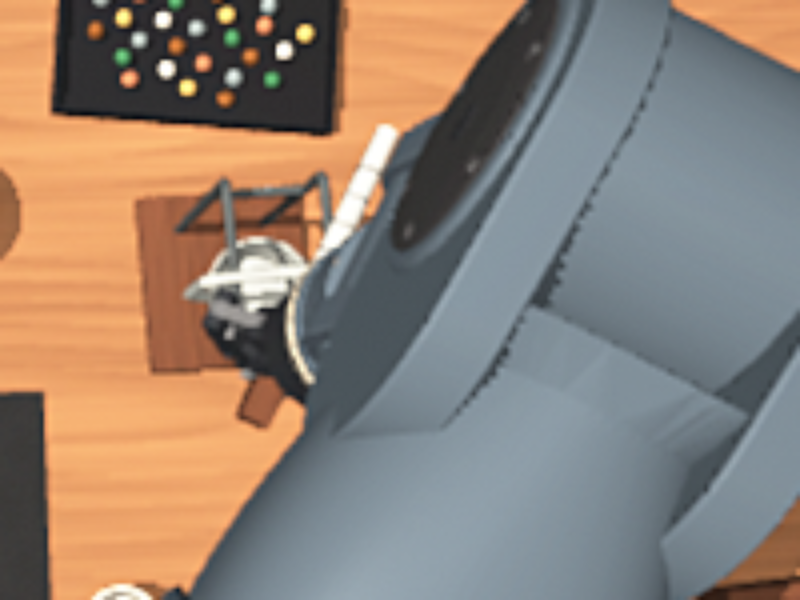

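```bash
python3 -c "
from fit import *
S=lambda u,v:cr(80,70,u,v); T=lambda u,v:cr(280,90,u,v)
fit([.5278,-.29,.2898],[('scene',S(116,220),0),('scene',S(331,164),.140),('top',T(387,128),0),('top',T(256,416),.21)],-27.8)
print(tri([('scene',S(116,220)),('top',T(387,128))]))
a=tri([('scene',S(207,315)),('scene',S(207,315)),('top',T(192,292))]);print('bar end',a)
b=bp('scene',S(207,315),.183);c=bp('scene',S(340,376),.183);print(b,c,(b+c)/2)
"
```

```text
w mm 0.2 a 173.8 pitch 0.4+-1.0 yaw -27.2 res [-1.3  0.4 -0.1  0.1  0.3  0.5 -0.9  2.1  0.2  1.4  0.6]
nose [ 0.6825 -0.3692  0.3096] shaft [ 0.6158 -0.335   0.3091] end [ 0.4957 -0.2733  0.308 ]
[ 0.68184032 -0.36630964  0.31238587]
bar end [ 0.63979509 -0.30441608  0.23382138]
[ 0.61881183 -0.39163894  0.183     ] [ 0.61079159 -0.27132346  0.183     ] [ 0.61480171 -0.3314812   0.183     ]
```

Both fits put the shaft midpoint within a few mm of the pan centre, with the stick level to about 1°. I'll hold still for one call, check for drift, and hand in.

>>> servo_tool(commands=[[[-0.1,0,0],0,0],[[-0.1,0,0],0,0],[[-0.1,0,0],0,0],[[-0.1,0,0],0,0],[[-0.1,0,0],0,0],[[-0.1,0,0],0,0],[[-0.1,0,0],0,0],[[-0.1,0,0],0,0],[[-0.1,0,0],0,0],[[-0.1,0,0],0,0]])

```text
time: 25.35
tool_pos: [0.5275, -0.2907, 0.2898]
orientation: [0.856, 0.516, 0.0, -0.0]
contact_force: [0.3, -0.0, -0.9]
width: 0.0192
```

```bash
python3 -c "
from h import *
import cv2
go()
cv2.imwrite('pics/p_s.png',r.capture('scene')[:,:,::-1])
"
```

```text
t 25.35 pos [ 0.5275 -0.2907  0.2898] phi 62.2 zax [ 0.  0. -1.] F [ 0.3 -0.  -0.9] w 0.0192 q [-0.5   0.44  0.43  1.56  0.   -0.02]
```

View pics/p_s.png

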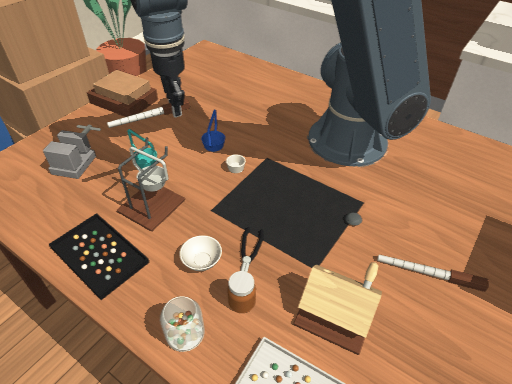

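The pan hangs on the hook at (150,180). The mandrel is held level above it, nose at (109,125) as before. The burnisher and the other things have not moved.

```bash
python3 -c "
from station import r
print(r.hand_in())"
```

```text
the job is handed in; nothing more can be done
None
```

The pan is hanging on the hook, and the arm is holding the mandrel level above it. I handed the job in at about 25 s of the 61 s allowed; no verdict is reported.

**Pan:** I gripped it by the middle of its bar, slid it in over the upturned ends of the hook, lowered it onto both prongs and let go. Later pictures show it still hanging there.

**Mandrel:** I drew it out along the bore. During the pull it slipped in the jaws to about 50–55° instead of 45°. The tool can only point down, so I levelled it by pressing the shaft onto the top edge of the holder, with a few newtons of force.

**Last checks:**
- **Level:** the pitch measured 0.4° with an uncertainty of about 1°.
- **Position:** the middle of the shaft was at about (0.616, -0.335, 0.309). The estimates of the pan's centre ranged over (0.613–0.618, -0.331 to -0.345), so the offset is a few mm, at most about 10 mm for the worst one.
- **Height:** the shaft is about 10 cm above the hook's tips and 12 cm above the pan's bar.
- **Stillness:** the mandrel did not visibly shift over a final hold of about 1.3 s.
- **Other things:** the burnisher and the rest of the bench look unmoved in the last picture.

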